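Lock the lid onto the mini pressure cooker

ROBOT

A 6-joint arm with a two-finger parallel gripper is mounted at the origin on the work surface; the furniture and walls round the work are solid. World frame = base frame: x ahead of the robot, y to its left, z up, the work surface at z = 0. Lengths are in mm, angles in rad, forces in N, time in s.
With the tool pointing down it reaches from about 275 to 750 mm from the base axis. Payload 10.2 kg.
Tool frame: the origin (TCP) lies at the very end of the fingers, on their centre line; the grasp point (between the pads) lies 19 mm behind it; z points along the fingers, y is the line along which they close (so a half turn about z gives the same grasp; the last joint's range is limited). The gripper opens to 85 mm and grips with 20 to 120 N. Pads are 22 mm wide; open, the fingers measure 114 mm over their backs; the gripper's body (76 mm by 85 mm) begins 54 mm behind the grasp point. The pads swing forward as they close: fully open they stand 13 mm farther back than shut.
Start: joints at [0.96, 0.313, 1.498, -0, 1.331, -0.223], TCP at [198.543, 486.016, 231.294] pointing down, gripper open.
Joint ranges: [-2.94, 2.94], [-0.97, 2.17], [0.19, 2.56], [-1.23, 4.37], [0.02, 3.11], [-2.88, 2.88]. Speed limits (rad/s): [2.39, 2.39, 3.01, 3.14, 3.14, 3.14].

INTERFACE

Orientations are given as a unit quaternion [w, x, y, z].
In Python, from rig import telemetry, optics, ctrl gives the robot as it stands.
- The arm moves only by the tool servo_tool, never from a script. Its argument "deltas" is a list of rows, each a list of 3 entries, a list of its own where there are three numbers: the shift along the tool's x, y, z in units of 20 cm (1.0 is 20 cm), then the turn, a rotation vector about the tool's x, y, z in units of 90 degrees (1.0 is 90 degrees), then the opening, from 0 (shut) to 1 (fully open). A call has 1 to 8 rows; each row shifts and turns the commanded pose from where the row before left it, along the tool's axes as they then stand; what a row does not reach is not made up. A row lasts 1/10 s, in which the tool goes at most 50 mm and 8.59 degrees, less where a joint would pass 70% of its speed; a pose out of reach is approached as far as the arm can. A call with a number of a shift or a turn outside -1 to 1 is refused whole. A call with a gripper value outside its range is refused whole. The fingers move at their own pace and stop on an object; "squeeze" is the grip in N (left out, the last holds). Time passes only in rows, so rows that do not move let the fingers close. It gives the time, the measured TCP pose, the force, the opening and the grip force at its end, in the units of the state.
- telemetry.sense(): the state, without advancing time (a new reading comes with each control period).
- optics.capture(name): name is "side" or "top" or "wrist"; returns the picture (420x560x3 uint8, blue, green, red); there is no depth.
- optics.camera_model(name): a dict with "vfov" (degrees; the focal length in pixels is half the picture's height over the tangent of half this angle, whatever the lens; pixels are square), "cx", "cy" (the principal point, pixels), "R" (3x3) and "t" (3): a world point X has camera coordinates R X + t; the wrist camera has in their place "mount" (4x4, takes a point from camera to tool coordinates, whose origin is the TCP and whose axes are the flange's). Camera axes: x right, y down, z forward; pixel columns grow to the right and rows downward; lengths in mm; the calibration is good to about 2 mm. A picture is of the moment at which its call begins: read the wrist's pose just before it. camera_model takes no time and is no camera call.
- ctrl.finish_job(): hands the job in; it is judged then, once.
The state is a dict: "time_s": time; "joints": joint angles; "dq": joint speeds; "tau": joint torques, N m; "eef_pos": TCP position; "ee_rot": TCP orientation; "force": force on the tool from outside, world axes, zero at the start; "wrist_torque": the same for the moment, N m; "grip_width": opening from 0.0 (shut) to 1.0 (fully open); "grip_force": force on a finger pad.
Only numpy, scipy, OpenCV 4.12 (cv2) and the standard library are available. Lean on these libraries where they do the work, as an engineer would, in place of code of your own. Each camera call takes 0.05 s, during which the arm holds its last target. There are 200 camera calls.

TASK

Close the pressure cooker over the eggs: take its lid off the sloping drip rack by the grip, set it level on the pot, turned so that its lugs drop through the gaps in the pot's rim, then keep it pressed down on the seal and turn it clockwise until it stops, with its two ears right above the cooker's two side handles. Let go of it, and leave the other things on the counter where they stand.

Things in the scene. Friction and masses are not known exactly. Their poses are not given: they have to be found in the camera images.
- lid: Loose steel bayonet lid, 0.3 to 0.5 kg, 160 mm across, dome 26 mm high. Origin: centre of its lower edge; z: its axis, up out of the dome, leaning 28 degrees from vertical while it lies on the rack. Two black ears (40 mm wide, 10 mm thick) stick out at +y and -y to 112 mm from the axis. A half turn of the lid makes no difference. A steam valve 38 mm high stands on the dome at x 46, y 40 mm.
- lid_grip (a point): Middle of the lid's black grip fin, on the lid's axis, 50 mm above its origin. The fin has flat sides and is 18 mm thick along the lid's x, 76 mm long along its y, and stands from 30 to 66 mm above the origin.
- lid_ear (a point): White dot on the top of the lid's +y ear, 104 mm from the axis (the -y ear has one too).
- lid_lugs (a point): Point on the lid's axis level with the underside of its four lugs, 4 mm above its lower edge. The lugs are 5 mm thick and reach in from the skirt (inner radius 77 mm) to radius 68.5 mm; two opposite ones are 40 degrees wide, the two between them 28 degrees.
- cooker: Small electric pressure cooker, black and aluminium, 172 mm across, open, two eggs inside; heavy, does not shift. Origin: centre of its foot on the counter; z up; control panel at its -x; side handles at +y and -y, out to 118 mm. Top of the housing 108 mm high; the pot's steel collar (radius 65.5 mm) rises out of it to 128 mm. Closed, the lid's x and y lie along the cooker's (or half a turn round).
- cooker_flange (a point): On the cooker's axis at the top of the flange round the collar, 127.5 mm high. Flange: radius 74 mm, 6 mm thick, with four gaps 6 degrees wider than the lid's lugs: the lid drops in only within 3 mm of centre and 3 degrees of yaw. Not in line, its lugs ride on the flange (lid's origin 123.5 mm above the cooker's). Dropped in and turned 40 degrees clockwise, the lugs lie under the flange, at a firm stop.
- cooker_mark (a point): Red dot on the housing's edge, 82 mm from the axis, 40 degrees counter-clockwise (seen from above) from the middle of the +y handle; another lies opposite. The lid drops in with an ear over each red dot, so turned 40 degrees counter-clockwise from the cooker's axes, and locks with the ears over the handles (white dots), 40 degrees clockwise from there.
- cooker_handle (a point): Top of the cooker's +y side handle, 106 mm from the axis, 100 mm high.
- seal_top (a point): Centre of the top of the pale silicone seal ring on the pot's rim, 135.5 mm high when free; it gives like a spring, 2 N per mm, 7.5 mm at most. A lid dropped in and left rests on it with its origin about 114.5 mm above the cooker's and is too high to turn; press it to between 112 and 109 mm (4 to 11 N beyond its weight) and turn. Locked, it is held at 112.5 mm.
- rack: Fixed wire drip rack on a dark tray, 160 x 160 mm; the lid lies on it dome up. Origin: centre of its foot. It slopes up at 28 degrees toward its own +x, so the lid's axis leans toward its -x. The lid's origin is 72 mm above the rack's; the lid's y points down the slope and one ear lies between the two wire hooks. These stand 14 mm above the wires at the low edge: lift the lid off along its own axis.
- mug: Bystander: black mug, 95 mm tall; origin at the centre of its underside.
- recipe_tin: Bystander: dark red tin box, 142 mm long and 94 mm tall; origin at the centre of its underside.
- canister: Bystander: orange canister with a wooden lid, 130 mm tall; origin at the centre of its underside.
- jar_red: Bystander: spice jar with a red cap, 97 mm tall; origin at the centre of its underside.
- jar_white: Bystander: spice jar with a white cap, 105 mm tall; origin at the centre of its underside.

How it is judged:
By the outcome, as a careful person would: the job done as asked, in the order asked, and still so for the second after the job is handed in, with the robot touching nothing.
It also fails if it takes over 54 s, if anything falls off the work surface, if the arm or the gripper's body presses on something with over 40 N, if the wrist force passes 120 N, or if a joint passes its speed limit or range.

## Working session

There is one attempt and no reset: what is moved stays moved. The work goes in short steps, Python scripts to look and compute and a tool call to move; the robot and the scene stay as the last step left them, time stands still between calls to the robot, and variables do not carry over. Pictures are saved under pics/ and viewed, at most 10 in all, crops included, and the job is handed in when it is done.

Besides the shell and the picture viewer there is one more tool, called after "Request:" as name([rows], argument=value, ...), one row to a line, values as JSON. servo_tool: Moves the arm, as the interface text tells. Its arguments: {"type":"object","properties":{"deltas":{"type":"array"},"squeeze":{"type":"number"}},"required":["deltas"]}

```bash
mkdir -p pics; ls; python3 - <<'E'
from rig import telemetry, optics
import cv2
print(telemetry.sense())
for n in ("side","top","wrist"):
    im=optics.capture(n); cv2.imwrite(f"pics/{n}0.png",im)
    m=optics.camera_model(n); print(n,m)
E
```

```text
pics
{'time_s': 0.0, 'joints': array([ 9.59596681e-01,  3.13452998e-01,  1.49843876e+00,  9.59944699e-06,
        1.33099278e+00, -2.23404881e-01]), 'dq': array([ 3.76445306e-04,  3.90613394e-04,  5.23667419e-04,  1.66748521e-03,
       -7.85614107e-05,  1.16020362e-03]), 'tau': array([ 5.49304095e-04, -4.12263072e+01, -2.59746820e+01, -1.35923760e-04,
        4.15820061e-03,  3.00662023e-06]), 'eef_pos': array([198.38881733, 485.7972669 , 230.73290824]), 'ee_rot': array([-2.66060506e-04,  1.92685778e-01,  9.81260299e-01, -5.88624692e-04]), 'force': array([ 0.56251514, -0.54507306,  0.09027684]), 'wrist_torque': array([ 0.01300145, -0.05985846,  0.00163527]), 'grip_force': 0.0, 'grip_width': 1.001778106511489}
side {'vfov': 51.81928954424254, 'cx': 280.44353786370675, 'cy': 212.22196716458842, 'R': array([[ 0.18593864, -0.98254949, -0.00482919],
       [-0.80888734, -0.15028081, -0.56843377],
       [ 0.55778858,  0.10960007, -0.82271485]]), 't': array([-218.1447961 ,  435.28645629,  878.13078034])}
top {'vfov': 52.341058534681565, 'cx': 279.689814702643, 'cy': 210.1020586635568, 'R': array([[-0.02572176, -0.99966205,  0.00376476],
       [-0.98628092,  0.02476281, -0.16320767],
       [ 0.16305929, -0.0079111 , -0.98658455]]), 't': array([-105.72047257,  509.120104  , 1047.41089654])}
wrist {'vfov': 67.2671013100014, 'cx': 279.3167378337575, 'cy': 210.84323012814065, 'mount': array([[-9.29661888e-04, -9.58505068e-01, -2.85073974e-01,
         7.32559313e+01],
       [ 9.99999061e-01, -6.04174075e-04, -1.22970575e-03,
         5.83667978e-01],
       [ 1.00644489e-03, -2.85074849e-01,  9.58504730e-01,
        -1.44710924e+02],
       [ 0.00000000e+00,  0.00000000e+00,  0.00000000e+00,
         1.00000000e+00]])}
```

View pics/side0.png

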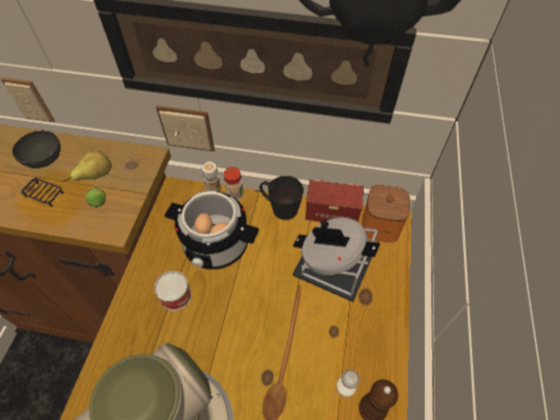

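View pics/top0.png

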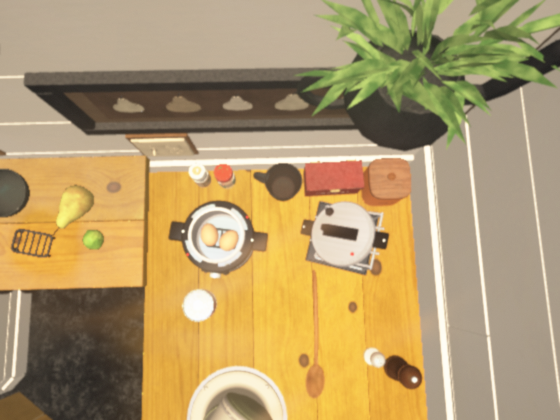

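```bash
python3 - <<'E'
import cv2,numpy as np
a=cv2.imread("pics/top0.png")[180:290,160:400]; b=cv2.imread("pics/side0.png")[175:300,160:400]
f=lambda i,s:cv2.resize(i,None,fx=s,fy=s,interpolation=cv2.INTER_CUBIC)
cv2.imwrite("pics/topc.png",f(a,3.3333)); cv2.imwrite("pics/sidec.png",f(b,3.3333))
E
```

```text
(no output)
```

View pics/topc.png

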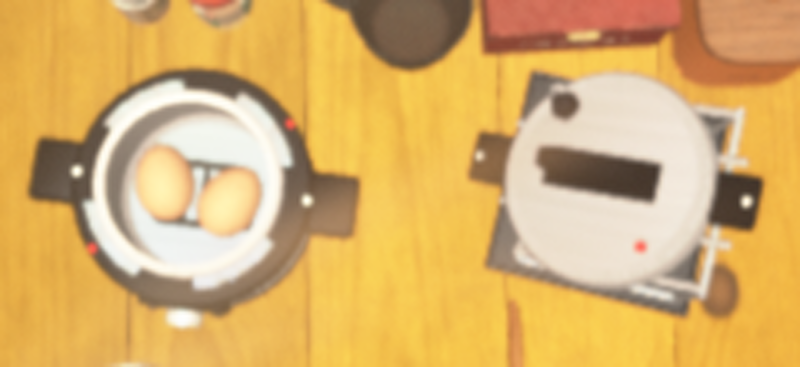

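View pics/sidec.png

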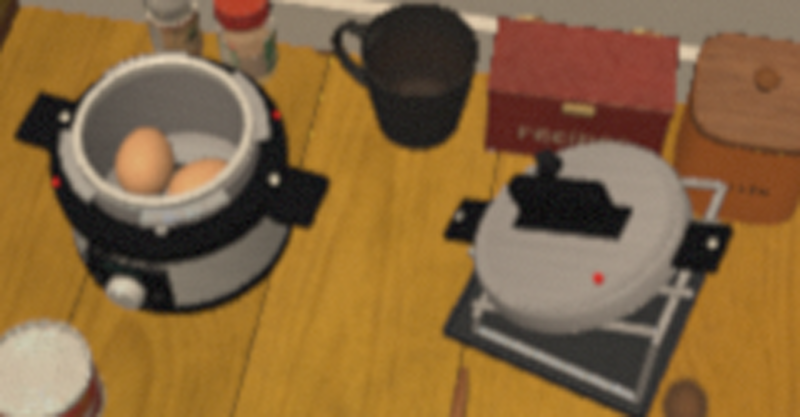

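View pics/wrist0.png

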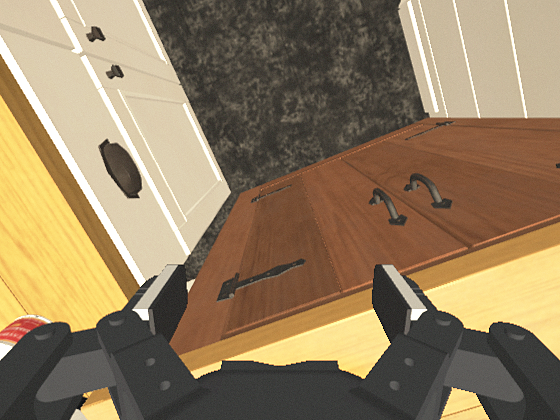

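The pictures show the cooker (topc: white dots at (77,171) and (307,200), red dots at (91,249) and (290,124)) and the lid on the rack (ear dots at (480,156) and (746,201), valve at (566,100), +y/low ear on the left). The side crop has cooker dots at (64,117), (273,179), (56,182), (277,115) and lid ear dots at (461,217), (712,243).

```bash
cat > h.py <<'E'
import numpy as np
from scipy.optimize import least_squares
from scipy.spatial.transform import Rotation as Ro
from rig import telemetry, optics
def proj(m,X):
    c=np.asarray(X)@np.array(m["R"]).T+np.array(m["t"])
    f=210/np.tan(np.radians(m["vfov"]/2))
    return c[:,:2]/c[:,2:]*f+[m["cx"],m["cy"]]
def wristmodel(s):
    m=dict(optics.camera_model("wrist")); M=np.array(m["mount"])
    q=s["ee_rot"]; T=np.eye(4); T[:3,:3]=Ro.from_quat([q[1],q[2],q[3],q[0]]).as_matrix(); T[:3,3]=s["eef_pos"]
    W=np.linalg.inv(T@M); m["R"]=W[:3,:3]; m["t"]=W[:3,3]; return m
def lidR(yaw,tilt):  # lid y at heading 90deg+yaw, axis leans toward +y by tilt
    return (Ro.from_euler('z',yaw)*Ro.from_euler('x',-tilt)).as_matrix()
E
cat > fit.py <<'E'
from h import *
T=optics.camera_model("top"); S=optics.camera_model("side")
t=lambda a:np.array(a)/3.3333+[160,180]-0.35
s=lambda a:np.array(a)/3.3333+[160,175]-0.35
ct=t([[77,171],[307,200],[91,249],[290,124]]); cs=s([[64,117],[273,179],[56,182],[277,115]])
a=np.radians([90,270,130,310])
def cp(p): return np.c_[p[0]+82*np.cos(a+p[2]),p[1]+82*np.sin(a+p[2]),np.full(4,p[3])]
for fixed in (0,1):
    r=least_squares(lambda p:np.r_[(proj(T,cp(p))-ct).ravel(),(proj(S,cp(p))-cs).ravel(),(p[3]-108)*(100 if fixed else .01)],[500,150,0,108])
    print("cooker",r.x,np.degrees(r.x[2]),r.fun.round(1))
lt=t([[480,156],[746,201],[566,100]]); ls=s([[461,217],[712,243],[547,157]])
def lp(p): return np.array([[0,104,p[4]],[0,-104,p[4]],[46,40,p[5]]])@lidR(p[3],np.radians(28)).T+p[:3]
for w in (.01,100):
    r=least_squares(lambda p:np.r_[(proj(T,lp(p))-lt).ravel(),(proj(S,lp(p))-ls).ravel(),(p[2]-72)*w,.05*(p[4]-12)],[500,-150,72,0,12,38])
    print("lid",r.x.round(2),np.degrees(r.x[3]),r.fun.round(1)); R=lidR(r.x[3],np.radians(28)); print("grip",R@[0,0,50]+r.x[:3])
E
python3 fit.py
```

```text
cooker [ 4.38347685e+02  3.24713266e+01 -1.51151264e-01  1.05287543e+02] -8.660329494457827 [ 0.   0.3 -0.6  0.2  0.3 -0.  -0.5  0.2  0.7 -0.1  0.2 -0.   0.2 -0.2
 -0.1 -0.2 -0. ]
cooker [ 4.37498308e+02  3.19068023e+01 -1.51310612e-01  1.07999975e+02] -8.669459482700915 [ 0.   0.5 -0.4  0.5  0.3  0.2 -0.3  0.4  0.6 -0.4  0.2 -0.3  0.1 -0.4
 -0.  -0.5 -0. ]
lid [ 4.3887e+02 -2.7335e+02  7.0020e+01 -2.7000e-01  1.1930e+01  3.1500e+01] -15.665166874305177 [ 0.2 -0.4 -0.1  0.1 -1.3  0.6  0.2 -0.6  0.7  0.1  0.2  0.3 -0.  -0. ]
grip [ 445.20467412 -250.7520116   114.17186707]
lid [ 4.3910e+02 -2.7238e+02  7.2000e+01 -2.7000e-01  9.8100e+00  2.9350e+01] -15.665976166091717 [ 0.2 -0.4 -0.1  0.1 -1.3  0.6  0.1 -0.6  0.7  0.1  0.2  0.3 -0.  -0.1]
grip [ 445.44330355 -249.78021873  116.14737902]
```

The wrist view only shows the floor and the fingers. The fit residuals are under 1.5 px, so I'll plan a hover over the cooker for a close look on the way.

```bash
cat >> h.py <<'E'
def Tf(s):
    q=s["ee_rot"]; T=np.eye(4); T[:3,:3]=Ro.from_quat([q[1],q[2],q[3],q[0]]).as_matrix(); T[:3,3]=s["eef_pos"]; return T
def toolT(p,yaw,tilt=0):  # tool x=lid y, y=lid x, z=-lid z
    T=np.eye(4); L=lidR(yaw,tilt); T[:3,:3]=np.c_[L[:,1],L[:,0],-L[:,2]]; T[:3,3]=p; return T
def plan(target,n,start=None):
    from scipy.linalg import logm,expm
    A=Tf(telemetry.sense()) if start is None else start
    D=np.linalg.inv(A)@target
    L=np.real(logm(D)); d=expm(L/n); rv=Ro.from_matrix(d[:3,:3]).as_rotvec()
    print(n,"rows of",[[float(x) for x in (d[:3,3]/200).round(4)],[float(x) for x in (rv/(np.pi/2)).round(4)]], "mm/row",np.linalg.norm(d[:3,3]).round(1),"deg/row",np.degrees(np.linalg.norm(rv)).round(2))
E
python3 - <<'E'
from h import *
plan(toolT([438,32,290],np.radians(31.3)),14)
E
```

```text
14 rows of [[-0.1716, -0.0729, -0.0211], [-0.0, 0.0, 0.029]] mm/row 37.5 deg/row 2.61
```

Request:
servo_tool([
  [[-0.172, -0.073, -0.021], [0, 0, 0.029], 0.8],
  [[-0.172, -0.073, -0.021], [0, 0, 0.029], 0.8],
  [[-0.172, -0.073, -0.021], [0, 0, 0.029], 0.8],
  [[-0.172, -0.073, -0.021], [0, 0, 0.029], 0.8],
  [[-0.172, -0.073, -0.021], [0, 0, 0.029], 0.8],
  [[-0.172, -0.073, -0.021], [0, 0, 0.029], 0.8],
  [[-0.172, -0.073, -0.021], [0, 0, 0.029], 0.8],
])

```text
time_s: 0.85
eef_pos: [355.7, 276.5, 260.7]
ee_rot: [-0.0, 0.347, 0.938, -0.0]
force: [0.5, -0.0, 0.7]
grip_width: 0.801
grip_force: 0.0
```

Request:
servo_tool([
  [[-0.172, -0.073, -0.021], [0, 0, 0.029], 0.8],
  [[-0.172, -0.073, -0.021], [0, 0, 0.029], 0.8],
  [[-0.172, -0.073, -0.021], [0, 0, 0.029], 0.8],
  [[-0.172, -0.073, -0.021], [0, 0, 0.029], 0.8],
  [[-0.172, -0.073, -0.021], [0, 0, 0.029], 0.8],
  [[-0.172, -0.073, -0.021], [0, 0, 0.029], 0.8],
  [[-0.172, -0.073, -0.021], [0, 0, 0.029], 0.8],
  [[0, 0, 0], [0, 0, 0], 0.8],
])

```text
time_s: 1.65
eef_pos: [439.2, 27.8, 290.2]
ee_rot: [0.0, 0.493, 0.87, -0.0]
force: [-0.5, 0.5, 0.4]
grip_width: 0.802
grip_force: 0.0
```

```bash
python3 - <<'E'
from h import *
import cv2,pickle
optics.capture("top"); optics.capture("top")
s=telemetry.sense(); im=optics.capture("wrist"); pickle.dump(wristmodel(s),open("wc.pkl","wb"))
cv2.imwrite("pics/w1.png",cv2.resize(im,None,fx=1.42,fy=1.42,interpolation=cv2.INTER_CUBIC)); cv2.imwrite("pics/w1raw.png",im)
print(s["time_s"],s["eef_pos"],s["joints"],s["grip_width"])
plan(toolT([445.3,-250.2,300],np.radians(-15.7)),10)
E
```

```text
1.75 [438.52175094  30.75280668 289.88262012] [-1.97858004e-01  8.15951942e-02  1.62783695e+00  2.09004392e-04
  1.43274023e+00 -7.41908069e-01] 0.80122940504273
10 rows of [[-0.1432, -0.022, -0.0051], [-0.0, -0.0, 0.0522]] mm/row 29.0 deg/row 4.7
```

View pics/w1.png

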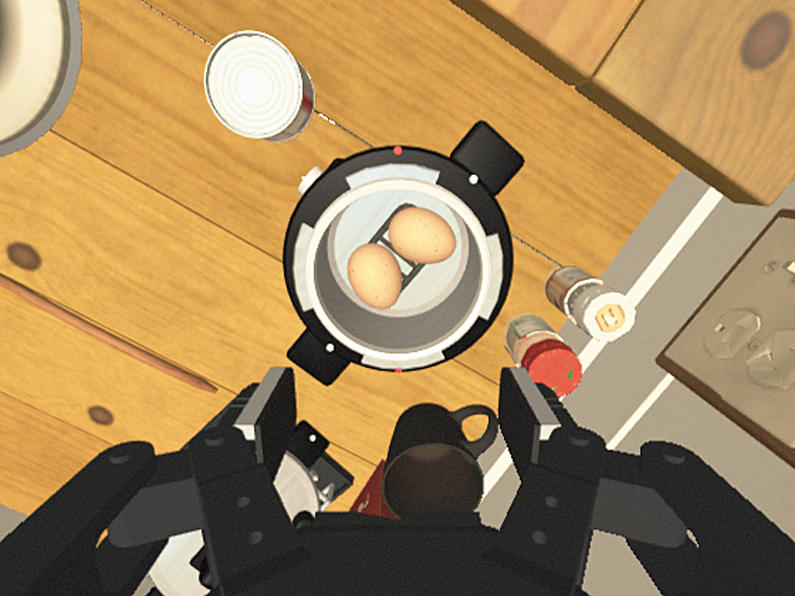

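Cooker dots in w1: red at (398,150) and (398,371), white at (473,179) and (330,348). The cooker is clear and the mug stands next to it.

Request:
servo_tool([
  [[-0.143, -0.022, -0.005], [0, 0, 0.052], 0.8],
  [[-0.143, -0.022, -0.005], [0, 0, 0.052], 0.8],
  [[-0.143, -0.022, -0.005], [0, 0, 0.052], 0.8],
  [[-0.143, -0.022, -0.005], [0, 0, 0.052], 0.8],
  [[-0.143, -0.022, -0.005], [0, 0, 0.052], 0.8],
  [[-0.143, -0.022, -0.005], [0, 0, 0.052], 0.8],
  [[-0.143, -0.022, -0.005], [0, 0, 0.052], 0.8],
  [[-0.143, -0.022, -0.005], [0, 0, 0.052], 0.8],
])

```text
time_s: 2.6
eef_pos: [463.1, -194.9, 297.9]
ee_rot: [-0.0, 0.745, 0.668, 0.0]
force: [0.1, 0.3, -0.4]
grip_width: 0.8
grip_force: 0.0
```

Request:
servo_tool([
  [[-0.143, -0.022, -0.005], [0, 0, 0.052], 0.8],
  [[-0.143, -0.022, -0.005], [0, 0, 0.052], 0.8],
  [[0, 0, 0], [0, 0, 0], 0.8],
])

```text
time_s: 2.9
eef_pos: [445.3, -251.5, 299.7]
ee_rot: [-0.0, 0.797, 0.604, -0.0]
force: [0.4, 0.7, 0.7]
grip_width: 0.799
grip_force: 0.0
```

```bash
python3 - <<'E'
from h import *
import cv2,pickle
optics.capture("top"); optics.capture("top")
s=telemetry.sense(); im=optics.capture("wrist"); pickle.dump(wristmodel(s),open("wl.pkl","wb"))
cv2.imwrite("pics/w2.png",cv2.resize(im,None,fx=1.42,fy=1.42,interpolation=cv2.INTER_CUBIC))
print(s["time_s"],s["eef_pos"],s["joints"])
W=pickle.load(open("wc.pkl","rb")); w=np.array([[473,179],[330,348],[398,150],[398,371]])/1.42
a=np.radians([90,270,130,310])
def cp(p): return np.c_[p[0]+82*np.cos(a+p[2]),p[1]+82*np.sin(a+p[2]),np.full(4,p[3])]
for z in (106,108,110):
    r=least_squares(lambda p:np.r_[(proj(W,cp(p))-w).ravel(),(p[3]-z)*100],[438,32,-.15,108])
    print(r.x,np.degrees(r.x[2]),r.fun.round(1))
E
```

```text
3.0 [ 445.97793432 -249.33218425  299.88105522] [-7.39607196e-01  2.41249987e-01  1.41378888e+00  3.85747321e-04
  1.48718499e+00 -4.69907969e-01]
[ 4.38810418e+02  3.14423524e+01 -1.51410372e-01  1.06000165e+02] -8.675175304266922 [-0.7  1.2  1.  -1.6 -0.3  1.8  0.1 -2.3  0. ]
[ 4.38616795e+02  3.17095679e+01 -1.51335693e-01  1.08000124e+02] -8.670896476674212 [-0.4  0.9  0.7 -1.2 -0.3  1.3  0.1 -1.8  0. ]
[ 4.38423563e+02  3.19757876e+01 -1.51259519e-01  1.10000082e+02] -8.66653203796688 [-0.1  0.6  0.4 -0.8 -0.4  0.9  0.1 -1.3  0. ]
```

View pics/w2.png

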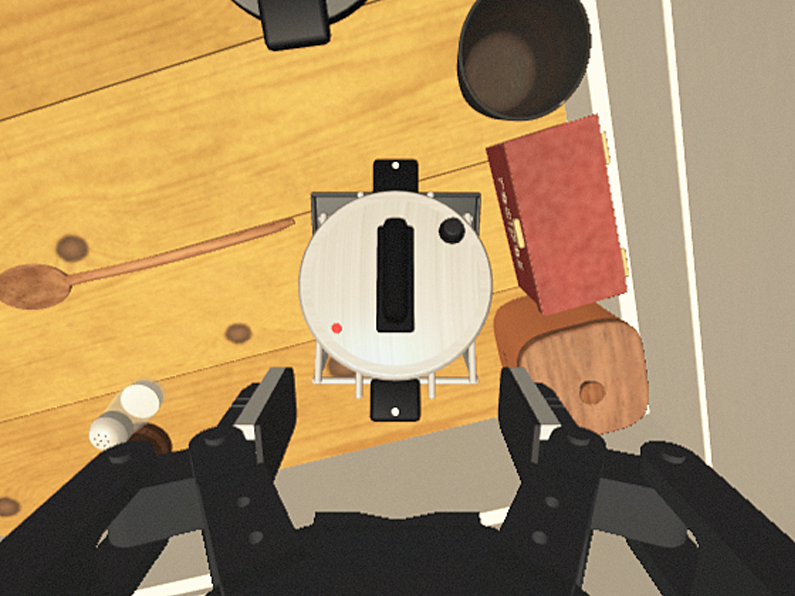

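The lid lies square to the tool in w2: ear dots at (395,165) and (395,411), valve top at (452,229), fin running from (395,222) to (395,330). I'll now refine its pose using all three views.

```bash
cat > fit2.py <<'E'
from h import *
import pickle
T=optics.camera_model("top"); S=optics.camera_model("side"); W=pickle.load(open("wl.pkl","rb"))
lt=(np.array([[480,156],[746,201],[566,100]])/3.3333+[160,180]-.35); ls=(np.array([[461,217],[712,243],[547,157]])/3.3333+[160,175]-.35)
lw=np.array([[395,165],[395,411],[452,229]])/1.42
def lp(p): return np.array([[0,104,p[4]],[0,-104,p[4]],[46,40,p[5]]])@lidR(p[3],np.radians(28)).T+p[:3]
wt=np.array([1,1,1,1,.3,.3])
for views in ((1,1,1),(0,0,1)):
    r=least_squares(lambda p:np.r_[(proj(T,lp(p))-lt).ravel()*wt*views[0],(proj(S,lp(p))-ls).ravel()*wt*views[1],(proj(W,lp(p))-lw).ravel()*wt*1.5,(p[2]-72)*1,(p[4]-11)*.2,(p[5]-35)*.05],[440,-273,72,-.27,12,38])
    print("lid",r.x.round(2),np.degrees(r.x[3]),r.fun.round(1)); R=lidR(r.x[3],np.radians(28))
    for h in (35,130): print("tcp",h,R@[0,0,h]+r.x[:3])
    if views[0]: X=r.x
R=lidR(X[3],np.radians(28)); A=toolT(R@[0,0,130]+X[:3],X[3],np.radians(28)); plan(A,6)
E
python3 fit2.py
```

```text
lid [ 4.3710e+02 -2.7298e+02  7.2120e+01 -2.7000e-01  1.3980e+01  3.0670e+01] -15.43023850981731 [-0.2  0.1 -0.1  0.4 -0.4  0.4 -0.5 -0.9  0.4 -0.4  0.   0.2 -0.   0.7
 -0.  -0.5 -0.1 -0.2  0.1  0.6 -0.2]
tcp 35 [ 441.47526245 -257.14217624  103.02598997]
tcp 130 [ 453.34170306 -214.14997217  186.90601129]
lid [ 4.3710e+02 -2.7311e+02  7.2170e+01 -2.7000e-01  1.5060e+01  3.0410e+01] -15.440539866582897 [-0.   0.  -0.   0.  -0.   0.  -0.  -0.   0.  -0.   0.   0.   0.   0.2
 -0.  -0.2 -0.1 -0.1  0.2  0.8 -0.2]
tcp 35 [ 441.47016006 -257.26801788  103.07409584]
tcp 130 [ 453.34433015 -214.277948    186.95411716]
6 rows of [[0.0485, -0.0019, 0.0872], [-0.0, -0.0519, 0.0]] mm/row 20.0 deg/row 4.67
```

Request:
servo_tool([
  [[0.0485, -0.002, 0.087], [0, -0.052, 0], 0.8],
  [[0.0485, -0.002, 0.087], [0, -0.052, 0], 0.8],
  [[0.0485, -0.002, 0.087], [0, -0.052, 0], 0.8],
  [[0.0485, -0.002, 0.087], [0, -0.052, 0], 0.8],
  [[0.0485, -0.002, 0.087], [0, -0.052, 0], 0.8],
  [[0.0485, -0.002, 0.087], [0, -0.052, 0], 0.8],
  [[0, 0, 0], [0, 0, 0], 0.8],
  [[0, 0, 0], [0, 0, 0], 0.8],
])

```text
time_s: 3.85
eef_pos: [453.5, -214.6, 187.8]
ee_rot: [0.146, 0.772, 0.588, -0.192]
force: [0.4, -0.6, 0.2]
grip_width: 0.801
grip_force: 0.0
```

```bash
python3 - <<'E'
from h import *
s=telemetry.sense(); print(s["time_s"],s["eef_pos"],s["joints"])
y=np.radians(-15.43);t=np.radians(28);p0=np.array([437.1,-273.0,72.1])
plan(toolT(lidR(y,t)@[0,0,37]+p0,y,t),10)
E
```

```text
3.85 [ 453.46687807 -214.57181296  187.80141834] [-0.43847105  0.32083546  1.68979236 -0.54345372  1.10671725  0.07285092]
10 rows of [[0.0004, -0.0001, 0.0468], [0.0, -0.0, 0.0]] mm/row 9.4 deg/row 0.0
```

Request:
servo_tool([
  [[0, 0, 0.07], [0, 0, 0], 0.8],
  [[0, 0, 0.07], [0, 0, 0], 0.8],
  [[0, 0, 0.07], [0, 0, 0], 0.8],
  [[0, 0, 0.07], [0, 0, 0], 0.8],
  [[0, 0, 0.07], [0, 0, 0], 0.8],
  [[0, 0, 0.06], [0, 0, 0], 0.8],
  [[0, 0, 0.058], [0, 0, 0], 0.8],
  [[0, 0, 0], [0, 0, 0], 0.8],
])

```text
time_s: 4.65
eef_pos: [440.6, -258.5, 104.0]
ee_rot: [0.146, 0.773, 0.587, -0.193]
force: [0.4, 0.1, 0.6]
grip_width: 0.8
grip_force: 0.0
```

Request:
servo_tool([
  [[0, 0, 0], [0, 0, 0], 0.5],
  [[0, 0, 0], [0, 0, 0], 0.3],
  [[0, 0, 0], [0, 0, 0], 0.1],
  [[0, 0, 0], [0, 0, 0], 0],
  [[0, 0, 0], [0, 0, 0], 0],
  [[0, 0, 0], [0, 0, 0], 0],
  [[0, 0, 0], [0, 0, 0], 0],
  [[0, 0, 0], [0, 0, 0], 0],
], squeeze=40)

```text
time_s: 5.45
eef_pos: [441.5, -258.0, 105.1]
ee_rot: [0.147, 0.772, 0.587, -0.193]
force: [1.6, 2.3, 5.9]
grip_width: 0.206
grip_force: 43.0
```

Request:
servo_tool([
  [[0, 0, 0], [0, 0, 0], 0],
  [[0, 0, 0], [0, 0, 0], 0],
  [[0, 0, -0.025], [0, 0, 0], 0],
  [[0, 0, -0.05], [0, 0, 0], 0],
  [[0, 0, -0.05], [0, 0, 0], 0],
  [[0, 0, -0.075], [0, 0, 0], 0],
  [[0, 0, -0.1], [0, 0, 0], 0],
  [[0, 0, -0.1], [0, 0, 0], 0],
], squeeze=100)

```text
time_s: 6.25
eef_pos: [450.8, -220.6, 175.6]
ee_rot: [0.146, 0.773, 0.587, -0.193]
force: [-0.2, 0.2, -3.0]
grip_width: 0.193
grip_force: 98.1
```

```bash
python3 - <<'E'
from h import *
s=telemetry.sense(); print(s["time_s"],s["eef_pos"],s["force"],s["grip_width"])
P=toolT([440,-150,290],np.radians(5)); plan(P,12)
plan(toolT([438.2,31.8,250],np.radians(31.33)),10,P)
E
```

```text
6.25 [ 450.80981548 -220.59827716  175.61010074] [-0.21032105  0.18477524 -2.99194881] 0.19325982840156294
12 rows of [[0.0156, -0.0091, -0.054], [-0.0047, 0.0256, -0.0187]] mm/row 11.4 deg/row 2.89
10 rows of [[0.088, 0.0257, 0.02], [0.0, 0.0, -0.0293]] mm/row 18.8 deg/row 2.63
```

Request:
servo_tool([
  [[0.0156, -0.009, -0.054], [-0.0047, 0.0256, -0.0187], 0],
  [[0.0156, -0.009, -0.054], [-0.0047, 0.0256, -0.0187], 0],
  [[0.0156, -0.009, -0.054], [-0.0047, 0.0256, -0.0187], 0],
  [[0.0156, -0.009, -0.054], [-0.0047, 0.0256, -0.0187], 0],
  [[0.0156, -0.009, -0.054], [-0.0047, 0.0256, -0.0187], 0],
  [[0.0156, -0.009, -0.054], [-0.0047, 0.0256, -0.0187], 0],
  [[0.0156, -0.009, -0.054], [-0.0047, 0.0256, -0.0187], 0],
  [[0.0156, -0.009, -0.054], [-0.0047, 0.0256, -0.0187], 0],
])

```text
time_s: 7.05
eef_pos: [446.9, -166.5, 248.1]
ee_rot: [0.049, 0.714, 0.695, -0.065]
force: [0.7, -0.9, -4.1]
grip_width: 0.195
grip_force: 98.0
```

Request:
servo_tool([
  [[0.0156, -0.009, -0.054], [-0.0047, 0.0256, -0.0187], 0],
  [[0.0156, -0.009, -0.054], [-0.0047, 0.0256, -0.0187], 0],
  [[0.0156, -0.009, -0.054], [-0.0047, 0.0256, -0.0187], 0],
  [[0.0156, -0.009, -0.054], [-0.0047, 0.0256, -0.0187], 0],
])

```text
time_s: 7.45
eef_pos: [440.1, -149.9, 290.0]
ee_rot: [-0.0, 0.674, 0.738, 0.0]
force: [-0.3, 0.0, -3.6]
grip_width: 0.194
grip_force: 98.0
```

Request:
servo_tool([
  [[0.088, 0.0257, 0.02], [0, 0, -0.0293], 0],
  [[0.088, 0.0257, 0.02], [0, 0, -0.0293], 0],
  [[0.088, 0.0257, 0.02], [0, 0, -0.0293], 0],
  [[0.088, 0.0257, 0.02], [0, 0, -0.0293], 0],
  [[0.088, 0.0257, 0.02], [0, 0, -0.0293], 0],
  [[0.088, 0.0257, 0.02], [0, 0, -0.0293], 0],
  [[0.088, 0.0257, 0.02], [0, 0, -0.0293], 0],
  [[0.088, 0.0257, 0.02], [0, 0, -0.0293], 0],
])

```text
time_s: 8.25
eef_pos: [445.0, -3.8, 257.0]
ee_rot: [0.0, 0.528, 0.85, -0.001]
force: [0.0, 0.4, -3.2]
grip_width: 0.19
grip_force: 98.0
```

Request:
servo_tool([
  [[0.088, 0.0257, 0.02], [0, 0, -0.0293], 0],
  [[0.088, 0.0257, 0.02], [0, 0, -0.0293], 0],
  [[0, 0, 0], [0, 0, 0], 0],
  [[0, 0, 0], [0, 0, 0], 0],
  [[0, 0, 0], [0, 0, 0], 0],
])

```text
time_s: 8.75
eef_pos: [438.5, 30.3, 249.3]
ee_rot: [0.001, 0.49, 0.872, -0.001]
force: [-0.1, -0.2, -3.5]
grip_width: 0.192
grip_force: 98.0
```

```bash
python3 - <<'E'
from h import *
import cv2,pickle
s=telemetry.sense(); im=optics.capture("wrist"); pickle.dump((s,wristmodel(s)),open("wg.pkl","wb"))
t=optics.capture("top");sd=optics.capture("side")
cv2.imwrite("pics/w3.png",cv2.resize(im,None,fx=1.42,fy=1.42,interpolation=cv2.INTER_CUBIC))
f=lambda i:cv2.resize(i,None,fx=3.3333,fy=3.3333,interpolation=cv2.INTER_CUBIC)
cv2.imwrite("pics/ts3.png",np.hstack([f(t[170:290,160:280]),f(sd[130:250,160:280])]))
print(s["time_s"],s["eef_pos"],Tf(s)[:3,:3].round(3).tolist(),s["force"],s["joints"])
E
```

```text
8.75 [438.52537496  30.30118303 249.3181657 ] [[-0.521, 0.854, 0.0], [0.854, 0.521, -0.002], [-0.002, -0.001, -1.0]] [-0.10145235 -0.19397007 -3.52320914] [-0.19746469  0.10788002  1.70467368 -0.0022436   1.32826021 -0.74454438]
```

View pics/w3.png

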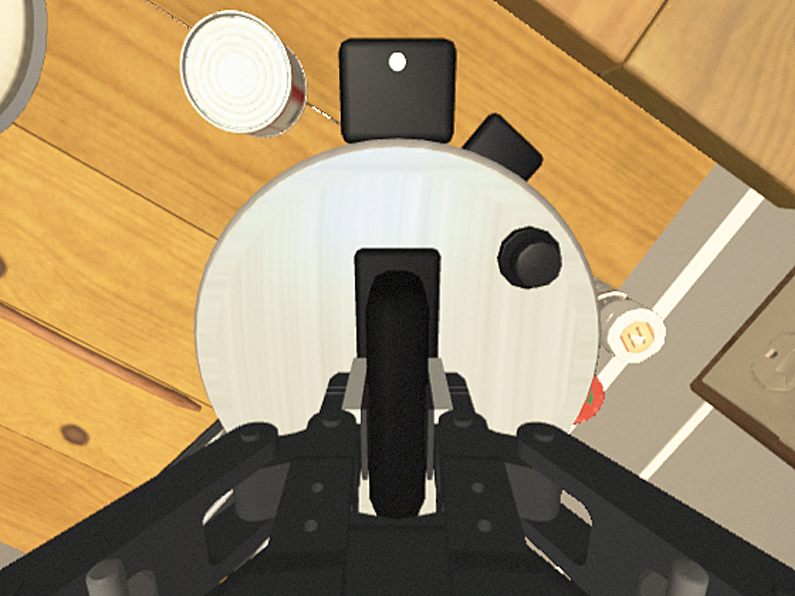

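View pics/ts3.png

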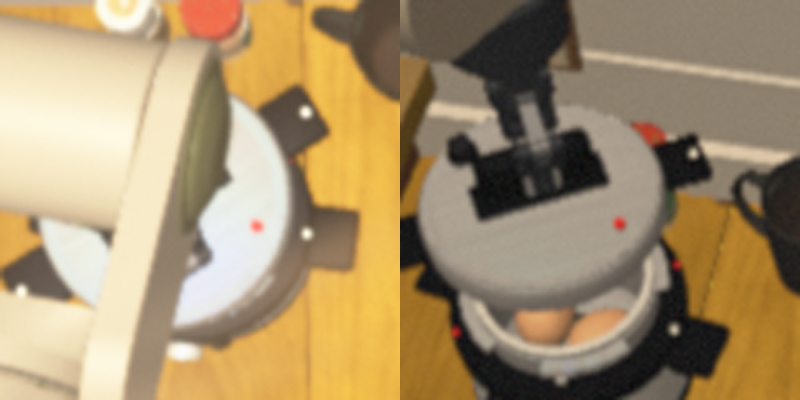

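Both views show the lid level in the grip, with wrist ear dot at (397,61), top-view ear dots at (20,290) and (306,112), and side-view ear dot at (293,153). Now the lid's offset in the grip.

```bash
python3 - <<'E'
from h import *
import pickle
s,W=pickle.load(open("wg.pkl","rb")); A=Tf(s)
T=optics.camera_model("top"); S=optics.camera_model("side")
ow=np.array([[397,61],[530,257]])/1.42
ot=np.array([[20,290],[306,112]])/3.3333+[160,170]-.35
os=np.array([[293,153]])/3.3333+[160,130]-.35
E,F,V=[0,104,14],[0,-104,14],[46,40,30.6]
def lw(p,pts): # p: dx,dy (tool), h, yaw, pitch(about tool y)
    q=np.array(pts,float); tool=np.c_[q[:,1],q[:,0],-q[:,2]]
    tool=tool@Ro.from_rotvec([0,p[4],p[3]]).as_matrix().T+[p[0],p[1],p[2]]
    return tool@A[:3,:3].T+A[:3,3]
for vs in ((1,1),(0,1),(1,0)):
    r=least_squares(lambda p:np.r_[vs[1]*1.5*(proj(W,lw(p,[E,V]))-ow).ravel()*[1,1,.3,.3],vs[0]*(proj(T,lw(p,[E,F]))-ot).ravel(),vs[0]*(proj(S,lw(p,[F]))-os).ravel(),(p[2]-36)*.5,p[1]*.5,p[4]*30],[0,0,37,0,0])
    print(r.x[:3].round(2),np.degrees(r.x[3:]).round(2),r.fun.round(1))
E
```

```text
[ 3.23 -0.29 36.67] [ 0.21 -0.08] [-0.   0.1  0.3  0.4 -0.1  0.6 -0.8  0.7  0.  -0.3  0.3 -0.1 -0. ]
[ 3.29 -0.38 36.49] [ 0.25 -0.55] [-0.  -0.   0.3  0.2 -0.   0.  -0.   0.  -0.  -0.   0.2 -0.2 -0.3]
[ 2.28  0.11 36.24] [0.33 0.45] [ 0.   0.   0.   0.   0.   0.  -0.4  0.4  0.5 -0.3  0.1  0.1  0.2]
```

Request:
servo_tool([
  [[-0.008, 0.003, 0.07], [0, 0, 0], 0],
  [[0, 0, 0.08], [0, 0, 0], 0],
  [[0, 0, 0.08], [0, 0, 0], 0],
  [[0, 0, 0.07], [0, 0, 0], 0],
  [[0, 0, 0.05], [0, 0, 0], 0],
  [[0, 0, 0.02], [0, 0, 0], 0],
  [[0, 0, 0], [0, 0, 0], 0],
  [[0, 0, 0], [0, 0, 0], 0],
])

```text
time_s: 9.7
eef_pos: [440.1, 29.4, 175.7]
ee_rot: [0.001, 0.489, 0.872, -0.001]
force: [0.7, -0.8, -2.9]
grip_width: 0.189
grip_force: 98.1
```

```bash
python3 - <<'E'
from h import *
s=telemetry.sense(); print(s["time_s"],s["eef_pos"],s["force"],s["wrist_torque"])
plan(toolT([439.8,29.2,175],np.radians(31.4)),1)
E
```

```text
9.7 [440.1442386   29.42687662 175.66043502] [ 0.69368887 -0.83349702 -2.94953849] [-0.00502474 -0.03265624  0.06620499]
1 rows of [[-0.0001, -0.0021, 0.0033], [-0.0001, 0.0017, 0.0003]] mm/row 0.8 deg/row 0.16
```

Request:
servo_tool([
  [[0, -0.002, 0.02], [0, 0.0015, 0], 0],
  [[0, 0, 0.02], [0, 0, 0], 0],
  [[0, 0, 0.015], [0, 0, 0], 0],
  [[0, 0, 0.01], [0, 0, 0], 0],
  [[0, 0, 0.01], [0, 0, 0], 0],
  [[0, 0, 0.01], [0, 0, 0], 0],
  [[0, 0, 0.01], [0, 0, 0], 0],
  [[0, 0, 0], [0, 0, 0], 0],
])

```text
time_s: 10.5
eef_pos: [439.3, 29.3, 155.9]
ee_rot: [-0.001, 0.489, 0.872, -0.0]
force: [0.5, 0.7, -3.7]
grip_width: 0.196
grip_force: 98.1
```

```bash
python3 - <<'E'
from h import *
s=telemetry.sense(); print(s["time_s"],s["eef_pos"],s["force"],s["wrist_torque"])
E
```

```text
10.5 [439.32690739  29.31760043 155.85538747] [ 0.45115268  0.70510038 -3.72389826] [0.05250638 0.03780656 0.0097692 ]
```

The lid is already at about 119 mm with no contact force, which is below the 123.5 mm riding height. So the lugs are in the gaps and I'll press on.

Request:
servo_tool([
  [[0, 0, 0.01], [0, 0, 0], 0],
  [[0, 0, 0.01], [0, 0, 0], 0],
  [[0, 0, 0.01], [0, 0, 0], 0],
  [[0, 0, 0.007], [0, 0, 0], 0],
  [[0, 0, 0.005], [0, 0, 0], 0],
  [[0, 0, 0], [0, 0, 0], 0],
  [[0, 0, 0], [0, 0, 0], 0],
])

```text
time_s: 11.2
eef_pos: [439.8, 29.2, 148.5]
ee_rot: [0.0, 0.489, 0.872, -0.0]
force: [-3.0, 1.0, 7.3]
grip_width: 0.187
grip_force: 99.5
```

```bash
python3 - <<'E'
from h import *
s=telemetry.sense(); print(s["time_s"],s["eef_pos"],s["force"],s["wrist_torque"])
E
```

```text
11.2 [439.80155394  29.23641884 148.46393552] [-3.00946879  0.95196732  7.26289847] [ 0.01124737  0.4683889  -0.00441699]
```

Request:
servo_tool([
  [[0, -0.0005, 0], [0, 0, 0.022], 0],
  [[0, -0.001, 0], [0, 0, 0.044], 0],
  [[0, -0.001, 0], [0, 0, 0.044], 0],
  [[0, -0.001, 0], [0, 0, 0.044], 0],
  [[0, 0, 0], [0, 0, 0], 0],
])

```text
time_s: 11.7
eef_pos: [439.7, 28.8, 148.7]
ee_rot: [0.001, 0.592, 0.806, 0.0]
force: [0.6, -0.5, 8.0]
grip_width: 0.193
grip_force: 99.6
```

```bash
python3 - <<'E'
from h import *
s=telemetry.sense(); R=Tf(s)[:3,:3]; print(s["time_s"],s["eef_pos"],s["force"],s["wrist_torque"],np.degrees(np.arctan2(R[1,1],R[0,1])))
E
```

```text
11.7 [439.69570325  28.78776782 148.68721815] [ 0.60916421 -0.54888267  8.02486729] [-0.07399047  0.08754512 -0.14726005] 17.45529740970662
```

Request:
servo_tool([
  [[0, -0.001, 0], [0, 0, 0.044], 0],
  [[0, -0.001, 0], [0, 0, 0.044], 0],
  [[0, -0.001, 0], [0, 0, 0.044], 0],
  [[0, -0.001, 0], [0, 0, 0.044], 0],
  [[0, -0.001, 0], [0, 0, 0.044], 0],
  [[0, -0.001, 0], [0, 0, 0.044], 0],
  [[0, 0, 0], [0, 0, 0], 0],
  [[0, 0, 0], [0, 0, 0], 0],
])

```text
time_s: 12.5
eef_pos: [438.5, 28.6, 148.7]
ee_rot: [0.001, 0.744, 0.668, 0.0]
force: [-0.2, -1.1, 7.8]
grip_width: 0.189
grip_force: 99.6
```

```bash
python3 - <<'E'
from h import *
s=telemetry.sense(); R=Tf(s)[:3,:3]; print(s["time_s"],s["eef_pos"],s["force"],s["wrist_torque"],np.degrees(np.arctan2(R[1,1],R[0,1])))
E
```

```text
12.5 [438.51374434  28.64383601 148.6648759 ] [-0.15614357 -1.14735655  7.78550931] [-0.001658    0.18351953 -0.12319986] -6.211369993461165
```

Still turning freely at −6.2°. I'll ease on until it meets the stop, which should be near −8.7°.

Request:
servo_tool([
  [[0, -0.0005, 0], [0, 0, 0.014], 0],
  [[0, -0.0005, 0], [0, 0, 0.012], 0],
  [[0, 0, 0], [0, 0, 0.01], 0],
  [[0, 0, 0], [0, 0, 0], 0],
  [[0, 0, 0], [0, 0, 0], 0],
])

```text
time_s: 13.0
eef_pos: [438.1, 29.3, 148.6]
ee_rot: [0.0, 0.763, 0.647, 0.001]
force: [-0.9, 3.7, 9.0]
grip_width: 0.197
grip_force: 99.8
```

```bash
python3 - <<'E'
from h import *
s=telemetry.sense(); R=Tf(s)[:3,:3]; print(s["time_s"],s["eef_pos"],s["force"],s["wrist_torque"],np.degrees(np.arctan2(R[1,1],R[0,1])))
E
```

```text
13.0 [438.0780332   29.27232746 148.61970908] [-0.91496885  3.74002517  8.95257054] [0.71072852 0.20494016 0.42983678] -9.372044904775695
```

Request:
servo_tool([
  [[0, 0, 0], [0, 0, 0.01], 0],
  [[0, 0, 0], [0, 0, 0.01], 0],
  [[0, 0, 0], [0, 0, 0], 0],
  [[0, 0, 0], [0, 0, 0], 0],
])

```text
time_s: 13.4
eef_pos: [438.2, 29.6, 148.6]
ee_rot: [0.0, 0.772, 0.636, 0.001]
force: [0.9, 6.7, 7.1]
grip_width: 0.189
grip_force: 102.2
```

```bash
python3 - <<'E'
from h import *
s=telemetry.sense(); R=Tf(s)[:3,:3]; print(s["time_s"],s["eef_pos"],s["force"],s["wrist_torque"],np.degrees(np.arctan2(R[1,1],R[0,1])))
E
```

```text
13.4 [438.15729399  29.57298938 148.60834514] [0.90859639 6.67457983 7.06728069] [1.10536615 0.01444559 1.9507221 ] -10.984067630082466
```

The torque climbed to 2 N·m without the lid following, so it's at the stop. Relieve the strain, then open.

Request:
servo_tool([
  [[0, 0, -0.004], [0, 0, -0.014], 0],
  [[0, 0, -0.004], [0, 0, 0], 0],
  [[0, 0, 0], [0, 0, 0], 0],
  [[0, 0, 0], [0, 0, 0], 0.4],
  [[0, 0, 0], [0, 0, 0], 0.7],
  [[0, 0, 0], [0, 0, 0], 0.8],
  [[0, 0, 0], [0, 0, 0], 0.8],
  [[0, 0, 0], [0, 0, 0], 0.8],
], squeeze=30)

```text
time_s: 14.2
eef_pos: [437.4, 28.8, 149.3]
ee_rot: [-0.0, 0.766, 0.643, -0.0]
force: [-0.5, 0.5, 0.5]
grip_width: 0.796
grip_force: 0.0
```

Request:
servo_tool([
  [[0, 0, -0.03], [0, 0, 0], 0.8],
  [[0, 0, -0.06], [0, 0, 0], 0.8],
  [[0, 0, -0.1], [0, 0, 0], 0.8],
  [[0, 0, -0.15], [0, 0, 0], 0.8],
  [[0, 0, -0.15], [0, 0, 0], 0.8],
  [[0, 0, -0.15], [0, 0, 0], 0.8],
  [[0, 0, -0.05], [0, 0, 0], 0.8],
  [[0, 0, 0], [0, 0, 0], 0.8],
])

```text
time_s: 15.0
eef_pos: [437.9, 28.8, 288.2]
ee_rot: [0.001, 0.766, 0.643, 0.0]
force: [0.1, -0.3, -0.5]
grip_width: 0.803
grip_force: 0.0
```

```bash
python3 - <<'E'
from h import *
import cv2,pickle
optics.capture("top")
s=telemetry.sense(); im=optics.capture("wrist"); pickle.dump((s,wristmodel(s)),open("wf.pkl","wb"))
cv2.imwrite("pics/w4.png",cv2.resize(im,None,fx=1.42,fy=1.42,interpolation=cv2.INTER_CUBIC))
print(s["time_s"],s["eef_pos"],s["force"],s["grip_width"])
E
```

```text
15.05 [437.42810984  28.88529654 286.84085149] [-0.32583857  0.32705078 -0.42687243] 0.799093605917996
```

View pics/w4.png

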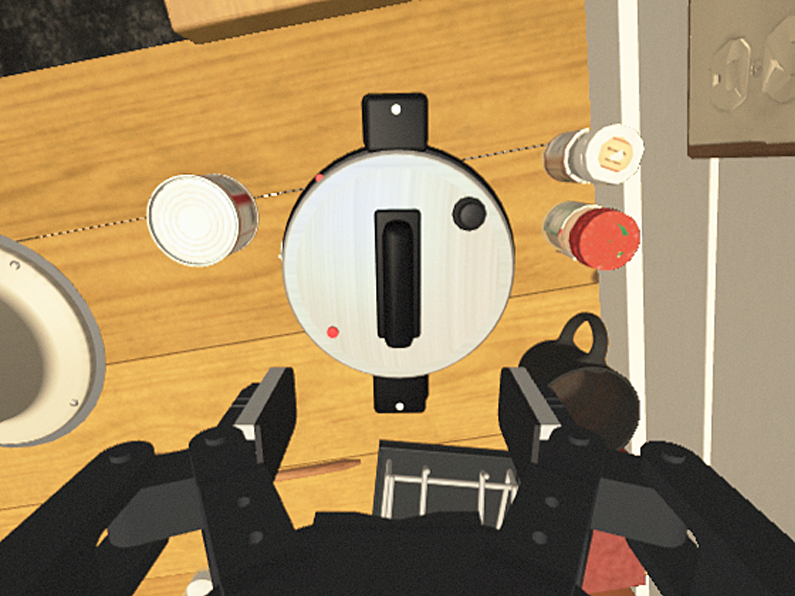

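The ears sit right over the side handles, with ear dots at (396,109) and (400,407). A numeric check of yaw and height comes next.

```bash
python3 - <<'E'
from h import *
import pickle
s,W=pickle.load(open("wf.pkl","rb")); w=np.array([[396,109],[400,407]])/1.42
f=lambda p:np.array([[0,104,14],[0,-104,14]])@lidR(p[3],0).T+p[:3]
r=least_squares(lambda p:(proj(W,f(p))-w).ravel(),[438,32,112,-.15]); print(r.x.round(1),np.degrees(r.x[3]),r.fun.round(2))
E
```

```text
[ 4.381e+02  3.170e+01  1.171e+02 -2.000e-01] -9.216418269260014 [-0.  0.  0. -0.]
```

```bash
python3 -c "
from rig import ctrl
print(ctrl.finish_job())"
```

```text
the job is handed in; nothing more can be done
None
```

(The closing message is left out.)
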